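# Gauge a porous stone in a tapered slot and mark the reading

## Robot

A 6-joint arm with a two-finger parallel gripper is mounted at the origin on a cart in front of the work surface, level with it; the furniture and walls round the work are solid. World frame = base frame: x ahead of the robot, y to its left, z up, the work surface at z = 0. Lengths are in m, angles in rad, forces in N, time in s.
With the tool pointing down it reaches from about 0.3 to 0.95 m from the base axis. Payload 3.1 kg.
Tool frame: the origin (TCP) lies midway between the tips of the shut fingers; the grasp point (between the pads) lies arm.tcp_to_grasp behind it (arm.tcp_to_grasp is the distance from the TCP to the grasp point, in m); z points along the fingers, y is the line along which they close (so a half turn about z gives the same grasp; the last joint's range is limited). The gripper opens to 85 mm and grips with 20 to 120 N. Pads are 22 mm wide; open, the fingers measure 114 mm over their backs; the gripper's body (76 mm by 85 mm) begins 54 mm behind the grasp point. The pads swing forward as they close: fully open they stand 13 mm farther back than shut.
Start: joints at [-1.199, 0.308, 1.634, -0, 1.2, -0.07], TCP at [0.267, -0.565, 0.231] pointing down, gripper open.
Joint ranges: [-3.06, 3.06], [-0.79, 1.96], [0.05, 2.63], [-1.19, 4.34], [0.05, 2.64], [-2.94, 2.94]. Speed limits (rad/s): [2.79, 2.79, 3.14, 3.14, 3.14, 3.14].

## Interface

Orientations are given as a unit quaternion [x, y, z, w].
In Python, from rig import arm gives the robot as it stands. The module is installed in compiled form; this text tells all that it offers.
- The arm moves only by the tool move_arm, never from a script. Its argument "motion" is a list that holds one entry, the list of rows, each a list of 7 numbers: the shift along the tool's x, y, z in mm, then the turn, a rotation vector about the tool's x, y, z in degrees, then the opening, from 0 (shut) to 1 (fully open). In form: [[[dx, dy, dz, rx, ry, rz, gripper], ...]]. A call has 1 to 20 rows; each row shifts and turns the commanded pose from where the row before left it, along the tool's axes as they then stand; what a row does not reach is not made up. A row lasts 1/10 s, in which the tool goes at most 50 mm and 8.59 degrees, less where a joint would pass 70% of its speed; a pose out of reach is approached as far as the arm can. A call is refused whole if a number of a shift passes 50 or a number of a turn 8.59, either way. A call with a gripper value outside its range is refused whole. The fingers move at their own pace and stop on an object; "squeeze" is the grip in N (left out, the last holds). Time passes only in rows, so rows that do not move let the fingers close. It gives the time, the measured TCP pose, the force, the opening and the grip force at its end, in the units of the state.
- arm.read_state(): the state, without advancing time (a new reading comes with each control period).
- arm.get_image(name): name is "side" or "top"; returns the picture (480x640x3 uint8, red, green, blue); there is no depth.
- arm.get_calibration(name): a dict with "fx", "fy", "cx", "cy" (pixels), "T" (4x4, takes a point from camera to world coordinates). Camera axes: x right, y up, looking along -z (the intrinsics and any distortion apply to the point x, -y, -z); pixel columns grow to the right and rows downward; lengths in m; the calibration is good to about 2 mm. A picture is of the moment at which its call begins. get_calibration takes no time and is no camera call.
- arm.sign_off(): hands the job in; it is judged then, once.
The state is a dict: "t": time; "qpos": joint angles; "joint_velocities": joint speeds; "joint_efforts": joint torques, N m; "tcp_pos": TCP position; "tcp_rot": TCP orientation; "ft_force": force on the tool from outside, world axes, zero at the start; "moment": the same for the moment, N m; "opening": finger opening in m; "finger_force": force on a finger pad.
Only numpy, scipy, OpenCV 4.12 (cv2) and the standard library are available. Lean on these libraries where they do the work, as an engineer would, in place of code of your own. Each camera call takes 0.05 s, during which the arm holds its last target. There are 200 camera calls.

## Task

Put the loose porous stone disc flat on the bed of the taper gauge, in the wide mouth of the slot, and slide it along the slot with a gentle but firm push until it wedges tight between the straight fence and the slanting jaw. Then slide the gauge's cursor up until it just touches the wedged stone, without pushing the stone loose, so that it marks the reading, and leave both there. Do not force the brittle stone, and leave the other things on the bench where they are.

Things in the scene. Friction and masses are not known exactly. Their poses are not given: they have to be found in the camera images.
- stone: the stone to gauge: a pale grey porous disc, 61.8 mm in diameter, 10 mm thick, 50 g, brittle, lying flat on the bench between the robot and the gauge. Origin: centre of its underside; z up along the disc's axis.
- gauge: the taper gauge, fixed to the bench: an aluminium bed 190 x 122 x 8 mm (x -90 to +100, y -70 to +52 mm), its top 8 mm above the bench. Origin: on the bench, under the line that the stone's centre follows; x runs along the slot from the wide mouth (x = -90 mm, towards the robot) to the narrow end, z up. The slot lies between a straight fence (+y side) and a slanting jaw (-y side).
- slot_mouth (a point): point on the bed's top in the mouth of the slot, where the stone's centre can be set down (gauge x = -65, y = 0 mm). The steel jaw, 14 mm thick and 12 mm above the bed, runs from x = -75 to +29 mm; two brass screws stand to 30 mm above the bench on it. Gap between fence and jaw: about 72 mm at x = -75 mm, narrowing 1 mm every 6 mm of x, give or take the jaw's setting (3.5 mm).
- slot_middle (a point): point on the bed's top, gauge x = -14, y = 0 mm: about where the stone's centre stops. The jaw's setting is unknown, so it may stop up to 23 mm before or after: only feel tells. A push of 8 to 12 N from behind wedges it tight, and friction then keeps it there; half of the push remains as side load on the fence (over 15 N breaks it). There is little room for a finger ahead of it.
- fence: the gauge's straight steel fence, 165 x 14 mm, 12 mm above the bed (top 20 mm above the bench). Its inner face, towards the slot, lies at y = +30.9 mm in the gauge's frame and runs along the gauge's x from -88 to +77 mm. Origin: the gauge's origin raised by 8 mm, same axes.
- cursor (a joint): travel of the cursor, a brass shuttle 34 x 16 x 12 mm with an upright black grip plate, sliding in the slot from the narrow end, m. 0 = parked farthest from the mouth, grows towards the mouth (the gauge's -x), up to 0.085. It slides with about 1.2 N of friction and stays where it is left; more than about 3 N on the stone can push it loose.
- cursor_face (a point): middle of the cursor's flat front face, which meets the stone's leading edge, 13 mm above the bench, on the gauge's x axis (gauge x = +60 mm minus the joint value).
- cursor_grip (a point): point in the cursor's upright grip plate at which to pinch it across its 12 mm thickness (the gauge's y); 53 mm above the bench, 20 mm behind the cursor's face. The plate is 22 mm long (gauge x), from 20 to 68 mm above the bench.
- tape: bystander: roll of black tape, 59 mm across, 19 mm high, beyond the gauge. Origin: centre of its underside.
- small_weight: bystander: brass weight with a neck, 28 mm in diameter, 34 mm high, to the left of the gauge. Origin: centre of its underside.
- fitting: bystander: brass hose fitting, 47 mm long, 22 mm wide, lying to the left beyond the gauge. Origin: centre of its underside.
There are look-alikes about, which are no part of the job. Several things have the shape of the stone; the one meant has the colours described above.

How it is judged:
On the way, in this order (a step that is already met when the one before it is completed fails the run):
1. the stone lies flat in the slot and is wedged between fence and jaw (pressed against the fence with more than 2.5 N) while the cursor is not yet touching it (x of stone in the frame of gauge between -0.055 and 0.02 m and z of stone in the frame of gauge below 0.012 m and angle between stone's own z axis and vertical below 0.1 rad and contact force between stone and fence above 2.5 N and not (horizontal distance between cursor_face and stone below 0.0329 m)), for 0.2 s.
2. the cursor's face is brought up to the wedged stone (within 2 mm of it) (x of stone in the frame of gauge between -0.055 and 0.02 m and z of stone in the frame of gauge below 0.012 m and angle between stone's own z axis and vertical below 0.1 rad and contact force between stone and fence above 0.4 N and horizontal distance between cursor_face and stone below 0.0329 m), for 0.2 s.
At the end, for the whole second after the job is handed in: The stone lies flat on the gauge's bed at rest, still wedged (pressed against the fence with more than 0.4 N, its centre between gauge x = -55 and +20 mm), and the cursor's face touches it or stands within 2 mm of it (all of step 2 and linear speed of stone below 0.01 m/s and velocity of joint cursor below 0.01 m/s).
It fails at once if the stone is jammed against the fence with more than 15 N (contact force between stone and fence above 15 N).
It fails at once if the roll of black tape is moved more than 25 mm (distance of tape from where it was at the start of the episode above 0.025 m).
It fails at once if the small brass weight is moved more than 25 mm (distance of small_weight from where it was at the start of the episode above 0.025 m).
It fails at once if the brass hose fitting is moved more than 25 mm (distance of fitting from where it was at the start of the episode above 0.025 m).
It also fails if it takes over 72 s, if anything falls off the work surface, if the arm or the gripper's body presses on something with over 40 N, if the wrist force passes 120 N, or if a joint passes its speed limit or range.

## Working session

There is one attempt and no reset: what is moved stays moved. The work goes in short steps, Python scripts to look and compute and a tool call to move; the robot and the scene stay as the last step left them, time stands still between calls to the robot, and variables do not carry over. Pictures are saved under pics/ and viewed, at most 10 in all, crops included, and the job is handed in when it is done.

Besides the shell and the picture viewer there is one more tool, called after "Call:" by a JSON object that holds its "method" and its "body". move_arm: Moves the arm, as the interface text tells. Its arguments: {"type":"object","properties":{"motion":{"type":"array"},"squeeze":{"type":"number"}},"required":["motion"]}

```bash
mkdir -p pics; python3 - <<'E'
from rig import arm
import cv2
for n in("top","side"):
    cv2.imwrite(f"pics/{n}0.png",arm.get_image(n)[:,:,::-1]); c=arm.get_calibration(n); print(n,{k:(v.round(4).tolist() if hasattr(v,'round') and k=='T' else v) for k,v in c.items()})
print(arm.tcp_to_grasp, arm.read_state())
E
```

```text
top {'fx': 598.2358414130617, 'fy': 598.2358414130617, 'cx': 319.40617933947294, 'cy': 231.61759761218863, 'T': [[0.0063, 0.9913, -0.1318, 0.3424], [-1.0, 0.007, 0.0051, -0.2729], [0.006, 0.1318, 0.9913, 1.1034], [0.0, 0.0, 0.0, 1.0]]}
side {'fx': 516.6776524643626, 'fy': 516.6776524643626, 'cx': 321.0944951966357, 'cy': 228.44956500789596, 'T': [[-0.9975, -0.0534, 0.0468, 0.5256], [0.0697, -0.6151, 0.7853, 0.4163], [-0.0131, 0.7866, 0.6173, 0.5787], [0.0, 0.0, 0.0, 1.0]]}
0.0187 {'t': 0.1, 'qpos': array([-1.19867066e+00,  3.08901074e-01,  1.63506937e+00, -1.65799670e-05,
        1.19973773e+00, -6.97152609e-02]), 'joint_velocities': array([ 0.00034966, -0.00258925, -0.0028738 ,  0.00140141, -0.00135293,
        0.00100337]), 'joint_efforts': array([-2.26448751e-04, -4.16406727e+01, -2.77644628e+01, -8.28146358e-05,
        4.05206214e-03,  4.86725327e-06]), 'tcp_pos': array([ 0.2669376 , -0.56428598,  0.23016762]), 'tcp_rot': array([ 9.75694957e-01,  2.19130629e-01, -1.66964185e-04, -1.04452544e-03]), 'ft_force': array([-0.33682648,  0.17849272,  0.79743465]), 'moment': array([ 0.01152419,  0.01973255, -0.0009362 ]), 'finger_force': 0.0, 'opening': 0.08552960257837718}
```

View pics/top0.png

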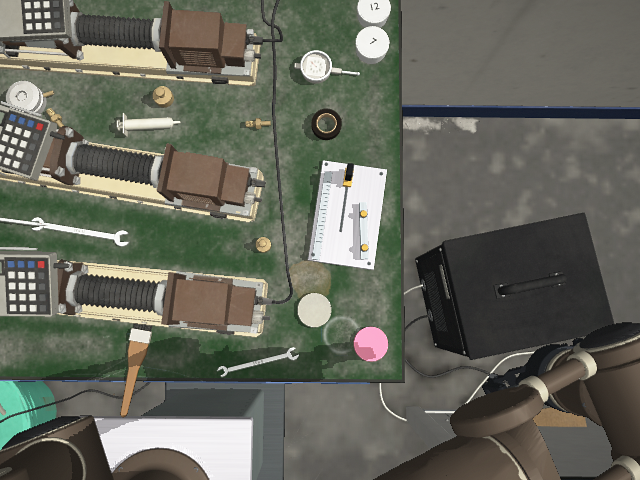

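View pics/side0.png

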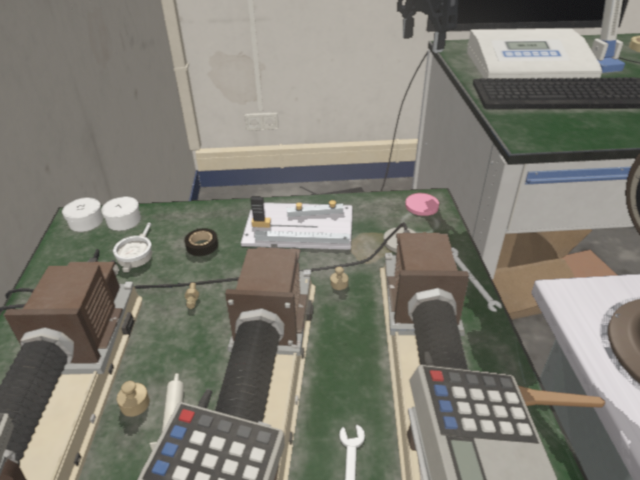

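The top view shows the stone at (314,310), the pink look-alike at (371,344), and the gauge bed with corners near (323,161), (387,167), (373,269) and (308,261). The cursor grip is near (349,170), the tape at (326,124) and the weight at (263,244). Next I measure.

```bash
cat > h.py <<'E'
import numpy as np,cv2
from rig import arm
def ray(n,uv,z):
    c=arm.get_calibration(n);T=np.array(c["T"])
    d=T[:3,:3]@np.array([(uv[0]-c["cx"])/c["fx"],-(uv[1]-c["cy"])/c["fy"],-1.]);o=T[:3,3]
    return o+d*(z-o[2])/d[2]
E
python3 - <<'E'
from h import *
im=arm.get_image("top"); hsv=cv2.cvtColor(im,cv2.COLOR_RGB2HSV)
print(hsv[310,314],hsv[265,340],hsv[285,312])
m=((hsv[:,:,1]<50)&(hsv[:,:,2]>150)).astype(np.uint8)
m[:, :290]=0; m[:,402:]=0; m[:150]=0; m[340:]=0
m=cv2.morphologyEx(m,cv2.MORPH_OPEN,np.ones((3,3)))
cs,_=cv2.findContours(m,cv2.RETR_EXTERNAL,cv2.CHAIN_APPROX_NONE)
for c in sorted(cs,key=cv2.contourArea)[-4:]:
    r=cv2.minAreaRect(c);(u,v),rad=cv2.minEnclosingCircle(c);b=cv2.boxPoints(r)
    print(cv2.contourArea(c),r,(u,v),rad,ray("top",(u,v),.01))
    print(b, [ray("top",p,.008).round(4) for p in b])
cv2.imwrite("pics/crop0.png",cv2.resize(im[150:350,290:410,::-1],None,fx=3,fy=3,interpolation=cv2.INTER_CUBIC)[:600])
s=arm.get_image("side")
cv2.imwrite("pics/crop1.png",cv2.resize(s[180:260,220:450,::-1],None,fx=3.4,fy=3.4,interpolation=cv2.INTER_CUBIC))
E
```

```text
[ 28  22 219] [ 55  39 110] [ 33  44 123]
4.0 ((353.0, 323.0), (2.0, 2.0), 90.0) (353.0, 323.0) 1.414313554763794 [ 0.32162478 -0.34037702  0.01      ]
[[352. 322.]
 [354. 322.]
 [354. 324.]
 [352. 324.]] [array([ 0.3234, -0.3387,  0.008 ]), array([ 0.3234, -0.3423,  0.008 ]), array([ 0.3198, -0.3423,  0.008 ]), array([ 0.3198, -0.3387,  0.008 ])]
855.0 ((314.0, 309.5), (33.0, 32.0), 90.0) (314.0643005371094, 309.529052734375) 17.00760841369629 [ 0.34532936 -0.26981394  0.01      ]
[[298. 293.]
 [330. 293.]
 [330. 326.]
 [298. 326.]] [array([ 0.375 , -0.2403,  0.008 ]), array([ 0.3754, -0.2986,  0.008 ]), array([ 0.316 , -0.2989,  0.008 ]), array([ 0.3156, -0.241 ,  0.008 ])]
5990.0 ((347.7099609375, 214.52999877929688), (66.04377746582031, 100.974853515625), 8.13010311126709) (347.91143798828125, 214.3520050048828) 59.224613189697266 [ 0.52046599 -0.33117554  0.01      ]
[[307.87994 259.84   ]
 [322.15997 159.88   ]
 [387.53998 169.22   ]
 [373.25995 269.18   ]] [array([ 0.4357, -0.2578,  0.008 ]), array([ 0.624 , -0.2829,  0.008 ]), array([ 0.607 , -0.4056,  0.008 ]), array([ 0.4194, -0.3778,  0.008 ])]
```

View pics/crop0.png

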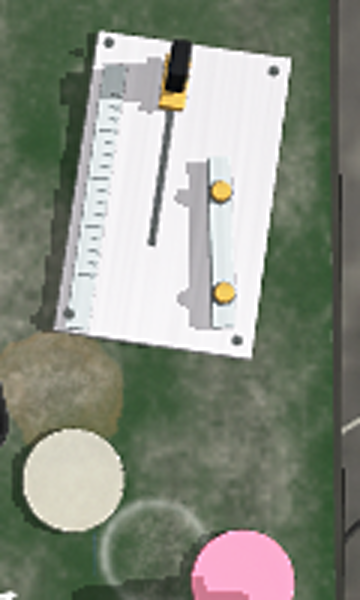

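View pics/crop1.png

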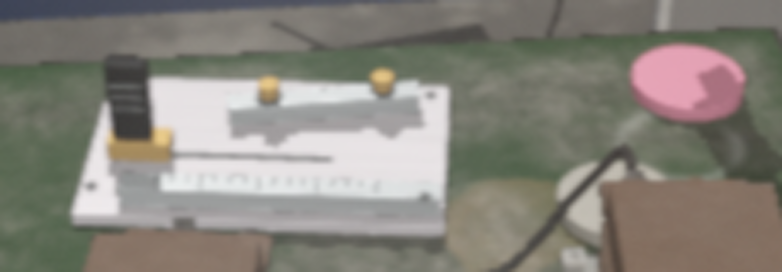

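The crops show the fence on the left (with the scale), the jaw on the right with two screws, and the parked cursor at the far end. Next come the gauge pose and the move deltas.

```bash
cat >> h.py <<'E'
from scipy.optimize import least_squares
from scipy.spatial.transform import Rotation as R
def gauge():
    im=arm.get_image("top"); hsv=cv2.cvtColor(im,cv2.COLOR_RGB2HSV)
    m=((hsv[:,:,1]<50)&(hsv[:,:,2]>150)).astype(np.uint8); m[:,:290]=0;m[:,402:]=0;m[:150]=0;m[285:]=0
    m=cv2.morphologyEx(m,cv2.MORPH_OPEN,np.ones((3,3)))
    c=max(cv2.findContours(m,cv2.RETR_EXTERNAL,cv2.CHAIN_APPROX_NONE)[0],key=cv2.contourArea)[:,0]
    P=np.array([ray("top",p,.008)[:2] for p in c])
    def f(q):
        cs,sn=np.cos(q[2]),np.sin(q[2]);d=P-q[:2];x=d[:,0]*cs+d[:,1]*sn;y=-d[:,0]*sn+d[:,1]*cs
        dx=np.abs(x-.005)-.095-.0007;dy=np.abs(y+.009)-.061-.0007
        return np.where(np.minimum(abs(dx),abs(dy))==abs(dx),dx,dy)
    r=least_squares(f,[.517,-.322,-.14],loss="soft_l1",f_scale=.001)
    return r.x,np.median(abs(r.fun))
E
cat > delta.py <<'E'
# delta of TCP target (gauge frame x,y mm; z mm; yaw of tool y rel. gauge x deg) in tool axes
import sys;from h import *
def delta(G,world,yaw):
    s=arm.read_state();r=R.from_quat(s["tcp_rot"]);d=r.inv().apply(np.array(world)-s["tcp_pos"])*1000
    y=yaw; t=R.from_matrix(np.array([[-np.sin(y),np.cos(y),0],[np.cos(y),np.sin(y),0],[0,0,-1]]).T)
    t=R.from_matrix(np.column_stack([np.cross([np.cos(y),np.sin(y),0],[0,0,-1]),[np.cos(y),np.sin(y),0],[0,0,-1]]))
    print("dtool mm",d.round(1),"rot deg",(r.inv()*t).as_rotvec(degrees=True).round(2)); return t
def g2w(G,x,y,z):
    c,s=np.cos(G[2]),np.sin(G[2]);return [G[0]+(c*x-s*y)/1e3,G[1]+(s*x+c*y)/1e3,z/1e3]
E
python3 - <<'E'
from delta import *
G,e=gauge();print(G,np.degrees(G[2]),e);np.save("G.npy",G)
print("mouth",g2w(G,-65,0,8))
for p in [(345,241),(340,232)]: 
    pass
S=[.3453,-.2698]
t=delta(G,[*S,.06],G[2])
# after rotation, world axes seen from the final tool
print(t.inv().apply([1,0,0]).round(3))
c,s=np.cos(G[2]),np.sin(G[2])
for n,w in dict(weight=ray("top",(263,244),.02),tape=ray("top",(326,124),.015),gripplate=ray("top",(349,167),.066)).items():
    d=w[:2]-G[:2];print(n,w.round(3),"gauge",(np.array([c*d[0]+s*d[1],-s*d[0]+c*d[1]])*1e3).round(1))
E
```

```text
[ 0.516023   -0.32365487 -0.13618425] -7.802782594303933 0.004045849105515213
mouth [np.float64(0.4516248185347942), np.float64(-0.3148302289328304), 0.008]
dtool mm [ 196.8 -232.9  170.9] rot deg [-6.000e-02 -3.000e-02 -5.689e+01]
[0.136 0.991 0.   ]
weight [ 0.463 -0.176  0.02 ] gauge [-72.5 139.1]
tape [ 0.691 -0.29   0.015] gauge [169.2  57.5]
gripplate [ 0.597 -0.33   0.066] gauge [80.6  4.5]
```

```bash
sed -i 's/    P=np.array(\[ray/    c=cv2.convexHull(c)[:,0]; c=np.concatenate([np.linspace(a,b,max(2,int(np.hypot(*(b-a))))) for a,b in zip(c,np.roll(c,-1,0))])\n    P=np.array([ray/' h.py
python3 - <<'E'
from delta import *
G,e=gauge();print(G,np.degrees(G[2]),e);np.save("G.npy",G)
im=arm.get_image("top"); hsv=cv2.cvtColor(im,cv2.COLOR_RGB2HSV)
c,s=np.cos(G[2]),np.sin(G[2])
def gf(n,uv,z):
    d=ray(n,uv,z)[:2]-G[:2];return (np.array([c*d[0]+s*d[1],-s*d[0]+c*d[1]])*1e3).round(1)
# black grip plate
m=(hsv[:,:,2]<60)&(hsv[:,:,1]<255);m[:160]=0;m[192:]=0;m[:,:338]=0;m[:,:]&=np.arange(640)<362
v,u=np.nonzero(m);print("plate px",u.min(),u.max(),v.min(),v.max(),u.mean(),v.mean(),"mid z44",gf("top",(u.mean(),v.mean()),.05))
# brass cursor & screws
m=((hsv[:,:,1]>120)&(hsv[:,:,0]>12)&(hsv[:,:,0]<32)&(hsv[:,:,2]>120)).astype(np.uint8);m[:,:325]=0;m[:,390:]=0;m[:150]=0;m[280:]=0
n,_,st,ce=cv2.connectedComponentsWithStats(m)
for k in range(1,n):print(st[k],ce[k],gf("top",ce[k],.02),gf("top",ce[k],.03))
# slit
print("slit",gf("top",(290+172/3,150+115/3),.008),gf("top",(290+152/3,150+243/3),.008))
E
```

```text
[ 0.51801276 -0.32122783 -0.13854619] -7.938112055464312 0.00093694528981252
plate px 345 353 163 180 348.8627450980392 171.34313725490196 mid z44 [75.   0.8]
[343 170   9  17  55] [346.56363636 181.34545455] [62.9  1.8] [60.7  2. ]
[360 211   7   6  31] [363.25806452 213.35483871] [  8.  -36.8] [  6.3 -36.3]
[361 244   7   7  33] [364.18181818 247.18181818] [-53.6 -46.9] [-54.7 -46.3]
slit [52.7 -1.7] [-28.7  -0.6]
```

Call:
{"method": "move_arm", "body": {"motion": [[[0, 0, 0, 0, 0, -8.14, 1], [0, 0, 0, 0, 0, -8.14, 1], [0, 0, 0, 0, 0, -8.14, 1], [0, 0, 0, 0, 0, -8.14, 1], [0, 0, 0, 0, 0, -8.14, 1], [0, 0, 0, 0, 0, -8.14, 1], [0, 0, 0, 0, 0, -8.14, 1], [38, 4.6, 10, 0, 0, 0, 1], [38, 4.6, 10, 0, 0, 0, 1], [38, 4.6, 10, 0, 0, 0, 1], [38, 4.6, 10, 0, 0, 0, 1], [38, 4.6, 20, 0, 0, 0, 1], [38, 4.6, 20, 0, 0, 0, 1], [38, 4.6, 20, 0, 0, 0, 1], [36, 4.6, 20, 0, 0, 0, 1], [0, 0, 20, 0, 0, 0, 1], [0, 0, 20, 0, 0, 0, 1], [0, 0, 0, 0, 0, 0, 1], [0, 0, 0, 0, 0, 0, 1]]]}}

```text
t: 2.25
tcp_pos: [0.3442, -0.2707, 0.0714]
tcp_rot: [0.753, 0.658, -0.0, -0.0]
ft_force: [1.1, 0.6, -0.5]
opening: 0.085
finger_force: 0.0
```

```bash
cat > st.py <<'E'
from delta import *
G=np.load("G.npy");s=arm.read_state();c,sn=np.cos(G[2]),np.sin(G[2])
def gv(v):return np.array([c*v[0]+sn*v[1],-sn*v[0]+c*v[1],v[2]])
p=s["tcp_pos"]-[G[0],G[1],0]
print("t",round(s["t"],2),"gauge mm",(gv(p)*1e3).round(2),"F",gv(s["ft_force"]).round(2),"open",round(s["opening"],4),"ff",s["finger_force"])
if len(sys.argv)>1:
    a=[float(v) for v in sys.argv[1:]]
    delta(G,g2w(G,*a[:3]),G[2]+np.radians(a[3]))
E
python3 - <<'E'
import sys;sys.argv=["x"]
exec(open("st.py").read())
d=gv([.3453-G[0],-.2698-G[1],0])*1e3;print("stone g",d.round(1))
delta(G,[.3453,-.2698,-.002],G[2]);print(s["qpos"])
im=arm.get_image("top");cv2.imwrite("pics/t2.png",cv2.resize(im[130:370,250:410,::-1],None,fx=2.5,fy=2.5))
E
```

```text
t 2.25 gauge mm [-179.12   26.04   71.42] F [ 0.98  0.7  -0.49] open 0.085 ff 0.0
stone g [-178.2   27.1    0. ]
dtool mm [ 1.   1.  73.4] rot deg [-0.02 -0.02  0.23]
[-7.65927369e-01  1.88835361e-01  2.16978727e+00  7.67499604e-06
  7.83454416e-01 -6.31403606e-01]
```

View pics/t2.png

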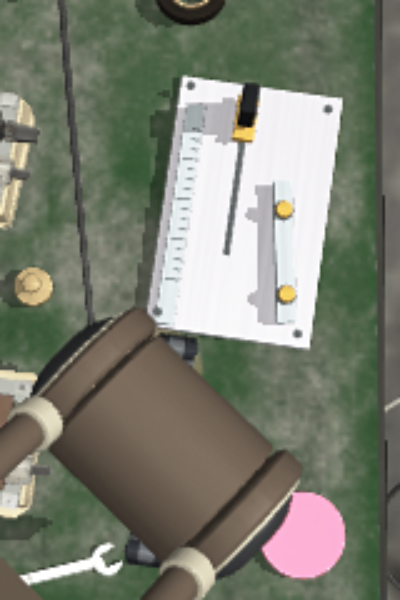

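The arm covers the stone, with the fingers along the gauge's x axis. Now I descend and grip.

Call:
{"method": "move_arm", "body": {"motion": [[[1, 1, 20, 0, 0, 0.2, 1], [0, 0, 20, 0, 0, 0, 1], [0, 0, 16, 0, 0, 0, 1], [0, 0, 9, 0, 0, 0, 0.9], [0, 0, 5, 0, 0, 0, 0.85], [0, 0, 3, 0, 0, 0, 0.8], [0, 0, 0, 0, 0, 0, 0.7], [0, 0, 0, 0, 0, 0, 0.6], [0, 0, 0, 0, 0, 0, 0.6], [0, 0, 0, 0, 0, 0, 0.6], [0, 0, 0, 0, 0, 0, 0.6]]], "squeeze": 20}}

```text
t: 3.4
tcp_pos: [0.3458, -0.2703, -0.0012]
tcp_rot: [0.754, 0.657, 0.0, 0.001]
ft_force: [-0.8, -0.7, 2.9]
opening: 0.0605
finger_force: 22.1
```

```bash
python3 st.py
```

```text
t 3.4 gauge mm [-177.64   26.69   -1.23] F [-0.72 -0.79  2.93] open 0.0605 ff 22.094644904136658
```

Call:
{"method": "move_arm", "body": {"motion": [[[0, 0, -10, 0, 0, 0, 0.5], [0, 0, -20, 0, 0, 0, 0.5], [0, 0, -20, 0, 0, 0, 0.5], [-5, 18, 0, 0, 0, 0, 0.5], [-5, 18, 0, 0, 0, 0, 0.5], [-5, 18, 0, 0, 0, 0, 0.5], [-5, 18, 0, 0, 0, 0, 0.5], [-5, 18, 0, 0, 0, 0, 0.5], [-4.6, 19.6, 0, 0, 0, 0, 0.5], [0, 0, 0, 0, 0, 0, 0.5], [0, 0, 15, 0, 0, 0, 0.5], [0, 0, 0, 0, 0, 0, 0.5], [0, 0, 0, 0, 0, 0, 0.5]]]}}

```text
t: 4.7
tcp_pos: [0.4476, -0.3127, 0.0319]
tcp_rot: [0.754, 0.657, -0.0, -0.002]
ft_force: [0.4, -0.3, -0.4]
opening: 0.0602
finger_force: 22.1
```

```bash
python3 st.py; python3 - <<'E'
from h import *
im=arm.get_image("side");cv2.imwrite("pics/s3.png",cv2.resize(im[170:280,220:450,::-1],None,fx=3.4,fy=3.4,interpolation=cv2.INTER_CUBIC))
E
```

```text
t 4.7 gauge mm [-70.88  -1.29  31.86] F [ 0.47 -0.24 -0.35] open 0.0602 ff 22.118774950504303
```

View pics/s3.png

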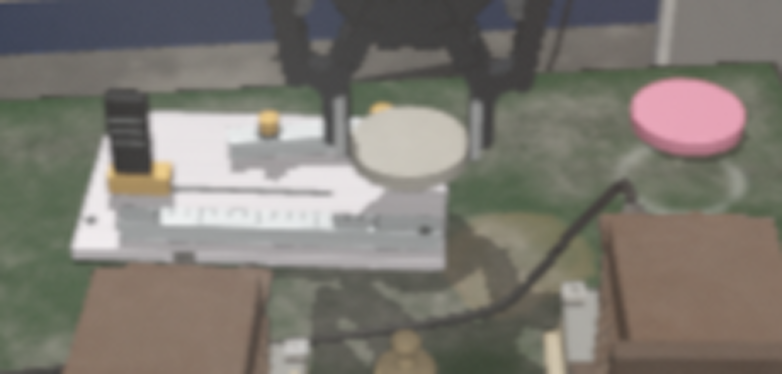

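The stone hangs over the mouth, centred near (410,145) in the crop and slightly tilted in the grip. I lower it in small steps.

Call:
{"method": "move_arm", "body": {"motion": [[[-1.5, 3, 0, 0, 0, 0, 0.5], [0, 0, 6, 0, 0, 0, 0.5], [0, 0, 6, 0, 0, 0, 0.5], [0, 0, 4, 0, 0, 0, 0.5], [0, 0, 2, 0, 0, 0, 0.5], [0, 0, 0, 0, 0, 0, 0.5], [0, 0, 0, 0, 0, 0, 0.5]]]}}

```text
t: 5.45
tcp_pos: [0.4525, -0.3161, 0.0152]
tcp_rot: [0.754, 0.657, 0.0, -0.0]
ft_force: [-0.5, 0.2, -0.8]
opening: 0.0606
finger_force: 22.1
```

```bash
python3 st.py
```

```text
t 5.45 gauge mm [-65.55  -3.94  15.18] F [-0.51  0.11 -0.85] open 0.0606 ff 22.118412852287292
```

Call:
{"method": "move_arm", "body": {"motion": [[[1, -2, 2, 0, 0, 0, 0.5], [0, 0, 2, 0, 0, 0, 0.5], [0, 0, 2, 0, 0, 0, 0.5], [0, 0, 1, 0, 0, 0, 0.5], [0, 0, 1, 0, 0, 0, 0.5], [0, 0, 0, 0, 0, 0, 0.5], [0, 0, 0, 0, 0, 0, 0.5]]]}}

```text
t: 6.15
tcp_pos: [0.4507, -0.3149, 0.0073]
tcp_rot: [0.754, 0.657, -0.0, -0.0]
ft_force: [1.4, -0.2, -0.8]
opening: 0.0607
finger_force: 22.1
```

```bash
python3 st.py
```

```text
t 6.15 gauge mm [-67.52  -2.99   7.26] F [ 1.44 -0.01 -0.81] open 0.0607 ff 22.118852734565735
```

Call:
{"method": "move_arm", "body": {"motion": [[[0, 0, 0.5, 0, 0, 0, 0.75], [0, 0, 0, 0, 0, 0, 0.85], [0, 0, 0, 0, 0, 0, 0.95], [0, 0, 0, 0, 0, 0, 1], [0, 0, -5, 0, 0, 0, 1], [0, 0, -20, 0, 0, 0, 1], [0, 0, -30, 0, 0, 0, 1], [0, -40, -20, 0, 0, 0, 0], [0, -40, 0, 0, 0, 0, 0], [0, 0, 0, 0, 0, 0, 0], [0, 0, 0, 0, 0, 0, 0]]]}}

```text
t: 7.25
tcp_pos: [0.371, -0.3038, 0.0822]
tcp_rot: [0.755, 0.656, 0.0, 0.0]
ft_force: [-0.1, 0.7, 0.6]
opening: 0.028
finger_force: 0.0
```

```bash
python3 st.py -125 -2 12 0; python3 - <<'E'
from h import *
a=cv2.resize(arm.get_image("side")[170:280,220:450],None,fx=2.6,fy=2.6,interpolation=cv2.INTER_CUBIC)
b=cv2.resize(arm.get_image("top")[150:300,290:410],None,fx=2,fy=2,interpolation=cv2.INTER_CUBIC)
o=np.zeros((a.shape[0]+b.shape[0],max(a.shape[1],b.shape[1]),3),np.uint8);o[:a.shape[0],:a.shape[1]]=a;o[a.shape[0]:,:b.shape[1]]=b
cv2.imwrite("pics/c4.png",o[:,:,::-1])
E
```

```text
t 7.25 gauge mm [-147.99   -3.06   82.18] F [-0.25  0.69  0.62] open 0.028 ff 0.0
dtool mm [ 1.1 22.9 70.2] rot deg [ 0.04  0.02 -0.04]
```

View pics/c4.png

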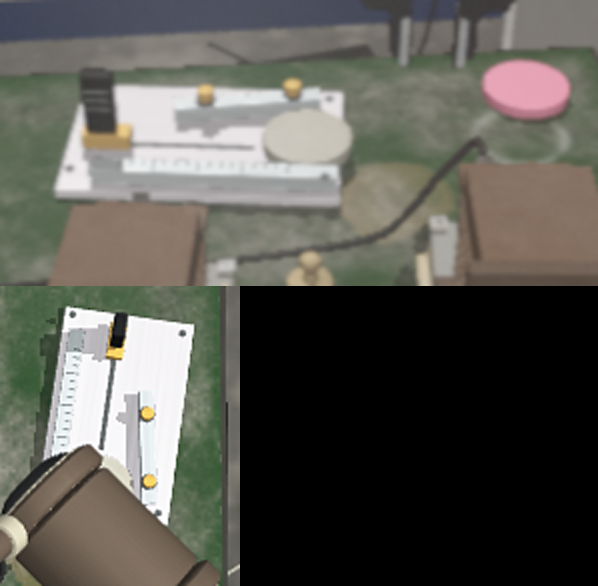

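The stone lies flat in the mouth, between fence and jaw. I lower the shut fingers behind it.

Call:
{"method": "move_arm", "body": {"motion": [[[0.5, 10, 15, 0, 0, 0, 0], [0.5, 5, 20, 0, 0, 0, 0], [0, 3, 20, 0, 0, 0, 0], [0, 0, 10, 0, 0, 0, 0], [0, 0, 5, 0, 0, 0, 0], [0, 0, 0, 0, 0, 0, 0], [0, 0, 0, 0, 0, 0, 0]]]}}

```text
t: 8.05
tcp_pos: [0.3899, -0.3057, 0.0122]
tcp_rot: [0.754, 0.657, 0.0, 0.0]
ft_force: [0.3, -0.7, 0.4]
opening: -0.0
finger_force: 0.0
```

```bash
python3 st.py; python3 st.py
```

```text
t 8.05 gauge mm [-128.98   -2.34   12.24] F [ 0.39 -0.63  0.37] open -0.0 ff 0.0
t 8.05 gauge mm [-128.98   -2.34   12.24] F [ 0.39 -0.63  0.37] open -0.0 ff 0.0
```

Call:
{"method": "move_arm", "body": {"motion": [[[0, 5, 0, 0, 0, 0, 0], [0, 4, 0, 0, 0, 0, 0], [0, 4, 0, 0, 0, 0, 0], [0, 3, 0, 0, 0, 0, 0], [0, 3, 0, 0, 0, 0, 0], [0, 3, 0, 0, 0, 0, 0], [0, 3, 0, 0, 0, 0, 0], [0, 3, 0, 0, 0, 0, 0], [0, 3, 0, 0, 0, 0, 0], [0, 3, 0, 0, 0, 0, 0], [0, 2, 0, 0, 0, 0, 0], [0, 0, 0, 0, 0, 0, 0]]]}}

```text
t: 9.25
tcp_pos: [0.4256, -0.3104, 0.0118]
tcp_rot: [0.754, 0.657, 0.0, 0.0]
ft_force: [-0.5, -0.1, 0.7]
opening: 0.0002
finger_force: 0.0
```

```bash
python3 st.py
```

```text
t 9.25 gauge mm [-93.05  -2.07  11.8 ] F [-0.45 -0.15  0.68] open 0.0002 ff 0.0
```

```bash
python3 - <<'E'
import sys;sys.argv=["x"]
exec(open("st.py").read())
q=[]
for uv in [(359.7,202.7),(361.2,259)]:
    w=ray("top",uv,.02);q.append(gv(w-[G[0],G[1],0])*1e3)
print(q); a,b=q; n=np.array([-(b-a)[1],(b-a)[0]]);n/=np.hypot(*n); 
k=(b[1]-a[1])/(b[0]-a[0]);print("slope",k)
for k_ in(k,1/6): print("stop x", ((-30.9*np.hypot(1,k_))-a[1])/k_+a[0])
E
```

```text
t 9.25 gauge mm [-93.05  -2.07  11.8 ] F [-0.45 -0.15  0.68] open 0.0002 ff 0.0
[array([ 26.7682843 , -27.67569267,  20.        ]), array([-75.73156923, -44.44820161,  20.        ])]
slope 0.1636344674144786
stop x 4.552503849373512
stop x 4.865078137953972
```

Call:
{"method": "move_arm", "body": {"motion": [[[0, 2, 0, 0, 0, 0, 0], [0, 2, 0, 0, 0, 0, 0], [0, 2, 0, 0, 0, 0, 0], [0, 0, 0, 0, 0, 0, 0]]]}}

```text
t: 9.65
tcp_pos: [0.4315, -0.3113, 0.0119]
tcp_rot: [0.754, 0.657, 0.0, 0.0]
ft_force: [-0.8, 0.7, -0.6]
opening: -0.0006
finger_force: 0.0
```

Call:
{"method": "move_arm", "body": {"motion": [[[0, 2, 0, 0, 0, 0, 0], [0, 2, 0, 0, 0, 0, 0], [0, 2, 0, 0, 0, 0, 0], [0, 2, 0, 0, 0, 0, 0], [0, 2, 0, 0, 0, 0, 0], [0, 2, 0, 0, 0, 0, 0], [0, 0, 0, 0, 0, 0, 0]]]}}

```text
t: 10.35
tcp_pos: [0.4434, -0.3129, 0.0119]
tcp_rot: [0.754, 0.657, 0.0, 0.0]
ft_force: [0.4, -0.2, 0.3]
opening: -0.0004
finger_force: 0.0
```

```bash
python3 st.py; python3 - <<'E'
from h import *
a=cv2.resize(arm.get_image("side")[170:280,220:450],None,fx=3.4,fy=3.4,interpolation=cv2.INTER_CUBIC)
cv2.imwrite("pics/c5.png",a[:,:,::-1])
E
```

```text
t 10.35 gauge mm [-75.02  -2.09  11.85] F [ 0.38 -0.11  0.31] open -0.0004 ff 0.0
```

View pics/c5.png

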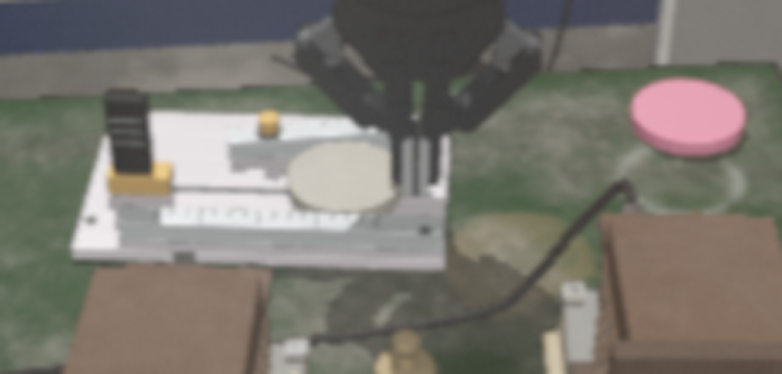

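The fingers are pushing the stone (centre near (345,175)) along the slot, with no wedging yet.

Call:
{"method": "move_arm", "body": {"motion": [[[0, 2, 0, 0, 0, 0, 0], [0, 2, 0, 0, 0, 0, 0], [0, 2, 0, 0, 0, 0, 0], [0, 2, 0, 0, 0, 0, 0], [0, 2, 0, 0, 0, 0, 0], [0, 0, 0, 0, 0, 0, 0]]]}}

```text
t: 11.0
tcp_pos: [0.4533, -0.3143, 0.0119]
tcp_rot: [0.754, 0.657, 0.0, 0.0]
ft_force: [-0.4, 0.1, 0.4]
opening: 0.0002
finger_force: 0.0
```

```bash
python3 st.py
```

```text
t 11.0 gauge mm [-65.03  -2.08  11.85] F [-0.42  0.05  0.43] open 0.0002 ff 0.0
```

Now short steps by feel.

Call:
{"method": "move_arm", "body": {"motion": [[[0, 1.5, 0, 0, 0, 0, 0], [0, 1.5, 0, 0, 0, 0, 0], [0, 0, 0, 0, 0, 0, 0]]]}}

```text
t: 11.3
tcp_pos: [0.4561, -0.3146, 0.0118]
tcp_rot: [0.754, 0.657, 0.0, 0.0]
ft_force: [1.3, 0.7, 0.8]
opening: -0.0002
finger_force: 0.0
```

Call:
{"method": "move_arm", "body": {"motion": [[[0, 1.5, 0, 0, 0, 0, 0], [0, 1, 0, 0, 0, 0, 0], [0, 0, 0, 0, 0, 0, 0]]]}}

```text
t: 11.6
tcp_pos: [0.458, -0.3146, 0.0117]
tcp_rot: [0.754, 0.657, -0.0, -0.0]
ft_force: [-1.4, 0.2, 1.9]
opening: -0.0001
finger_force: 0.8
```

Call:
{"method": "move_arm", "body": {"motion": [[[0, 0.5, 0, 0, 0, 0, 0], [0, 0, 0, 0, 0, 0, 0]]]}}

```text
t: 11.8
tcp_pos: [0.4584, -0.3147, 0.0117]
tcp_rot: [0.754, 0.657, -0.0, -0.0]
ft_force: [-2.2, 1.4, 1.8]
opening: 0.0001
finger_force: 1.0
```

```bash
python3 st.py
```

```text
t 11.8 gauge mm [-59.9   -1.73  11.69] F [-2.37  1.1   1.83] open 0.0001 ff 1.046474352478981
```

Call:
{"method": "move_arm", "body": {"motion": [[[0, 0.5, 0, 0, 0, 0, 0], [0, 0.5, 0, 0, 0, 0, 0], [0, 0, 0, 0, 0, 0, 0]]]}}

```text
t: 12.1
tcp_pos: [0.4597, -0.315, 0.0117]
tcp_rot: [0.754, 0.657, 0.0, -0.0]
ft_force: [-2.6, 1.2, 1.4]
opening: 0.0
finger_force: 1.0
```

```bash
python3 st.py
```

```text
t 12.1 gauge mm [-58.58  -1.84  11.67] F [-2.73  0.8   1.41] open 0.0 ff 0.9613874182105064
```

Call:
{"method": "move_arm", "body": {"motion": [[[0, 0.5, 0, 0, 0, 0, 0], [0, 0.5, 0, 0, 0, 0, 0], [0, 0, 0, 0, 0, 0, 0]]]}}

```text
t: 12.4
tcp_pos: [0.4611, -0.3154, 0.0117]
tcp_rot: [0.754, 0.657, 0.0, 0.0]
ft_force: [-0.6, 0.6, -1.0]
opening: 0.0001
finger_force: 0.5
```

Call:
{"method": "move_arm", "body": {"motion": [[[0, 0, 0, 0, 0, 0, 0]]]}}

```text
t: 12.5
tcp_pos: [0.4611, -0.3154, 0.0117]
tcp_rot: [0.754, 0.657, 0.0, 0.0]
ft_force: [-1.0, 0.6, -0.2]
opening: 0.0
finger_force: 0.4
```

```bash
python3 st.py;python3 - <<'E'
from h import *
a=cv2.resize(arm.get_image("side")[185:260,235:360],None,fx=6,fy=6,interpolation=cv2.INTER_CUBIC)
cv2.imwrite("pics/c6.png",a[:,:,::-1])
E
```

```text
t 12.5 gauge mm [-57.2   -2.07  11.73] F [-1.12  0.47 -0.23] open 0.0 ff 0.38088555447757244
```

View pics/c6.png

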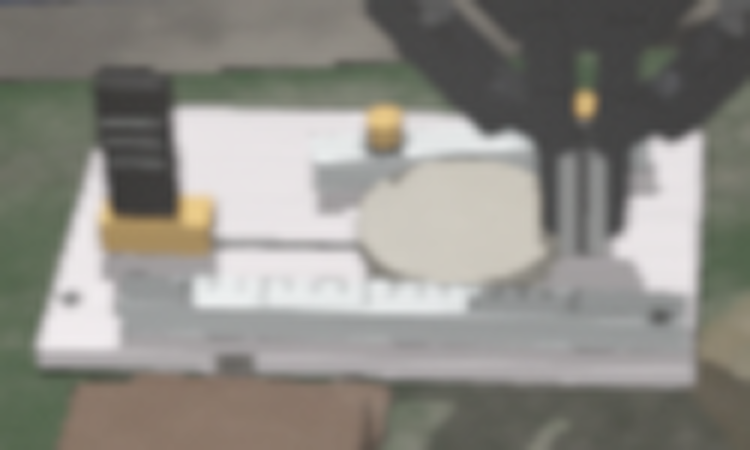

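The stone is centred near (455,220), still sliding with slight stick-slip and touching neither end. I continue.

Call:
{"method": "move_arm", "body": {"motion": [[[0, 0.7, 0, 0, 0, 0, 0], [0, 0.7, 0, 0, 0, 0, 0], [0, 0, 0, 0, 0, 0, 0]]]}}

```text
t: 12.85
tcp_pos: [0.4625, -0.3156, 0.0119]
tcp_rot: [0.754, 0.657, 0.0, 0.0]
ft_force: [0.1, -0.2, -0.7]
opening: 0.0003
finger_force: 0.2
```

Call:
{"method": "move_arm", "body": {"motion": [[[0, 0.7, 0, 0, 0, 0, 0], [0, 0.7, 0, 0, 0, 0, 0], [0, 0, 0, 0, 0, 0, 0]]]}}

```text
t: 13.15
tcp_pos: [0.4637, -0.3157, 0.0119]
tcp_rot: [0.754, 0.657, 0.0, 0.0]
ft_force: [-1.1, -0.2, 1.3]
opening: -0.0002
finger_force: 0.3
```

Call:
{"method": "move_arm", "body": {"motion": [[[0, 0.7, 0, 0, 0, 0, 0], [0, 0.7, 0, 0, 0, 0, 0], [0, 0, 0, 0, 0, 0, 0]]]}}

```text
t: 13.45
tcp_pos: [0.4648, -0.3157, 0.0118]
tcp_rot: [0.754, 0.657, -0.0, -0.0]
ft_force: [-0.7, 1.7, 0.8]
opening: 0.0004
finger_force: 0.8
```

Call:
{"method": "move_arm", "body": {"motion": [[[0, 0.7, 0, 0, 0, 0, 0], [0, 0.7, 0, 0, 0, 0, 0], [0, 0, 0, 0, 0, 0, 0]]]}}

```text
t: 13.75
tcp_pos: [0.4662, -0.3159, 0.0117]
tcp_rot: [0.754, 0.657, -0.0, -0.0]
ft_force: [-2.1, 1.7, 0.8]
opening: -0.0
finger_force: 1.1
```

Call:
{"method": "move_arm", "body": {"motion": [[[0, 0.7, 0, 0, 0, 0, 0], [0, 0.7, 0, 0, 0, 0, 0], [0, 0, 0, 0, 0, 0, 0]]]}}

```text
t: 14.05
tcp_pos: [0.4678, -0.3161, 0.0117]
tcp_rot: [0.754, 0.657, 0.0, 0.0]
ft_force: [-1.7, 1.3, 0.3]
opening: 0.0001
finger_force: 0.9
```

Call:
{"method": "move_arm", "body": {"motion": [[[0, 0.7, 0, 0, 0, 0, 0], [0, 0.7, 0, 0, 0, 0, 0], [0, 0, 0, 0, 0, 0, 0]]]}}

```text
t: 14.35
tcp_pos: [0.4694, -0.3165, 0.0118]
tcp_rot: [0.754, 0.657, 0.0, 0.0]
ft_force: [-1.0, 0.7, 0.5]
opening: 0.0003
finger_force: 0.6
```

Call:
{"method": "move_arm", "body": {"motion": [[[0, 0.7, 0, 0, 0, 0, 0], [0, 0.7, 0, 0, 0, 0, 0], [0, 0, 0, 0, 0, 0, 0]]]}}

```text
t: 14.65
tcp_pos: [0.4709, -0.3168, 0.0118]
tcp_rot: [0.754, 0.657, 0.0, 0.0]
ft_force: [0.2, -0.1, 0.1]
opening: -0.0002
finger_force: 0.3
```

```bash
python3 st.py
```

```text
t 14.65 gauge mm [-47.31  -2.09  11.79] F [ 0.23 -0.03  0.09] open -0.0002 ff 0.2904271334409714
```

Call:
{"method": "move_arm", "body": {"motion": [[[0, 0.7, 0, 0, 0, 0, 0], [0, 0.7, 0, 0, 0, 0, 0], [0, 0, 0, 0, 0, 0, 0]]]}}

```text
t: 14.95
tcp_pos: [0.4722, -0.3169, 0.0118]
tcp_rot: [0.754, 0.657, 0.0, 0.0]
ft_force: [0.1, 0.3, -0.3]
opening: -0.0004
finger_force: 0.2
```

Call:
{"method": "move_arm", "body": {"motion": [[[0, 0.7, 0, 0, 0, 0, 0], [0, 0.7, 0, 0, 0, 0, 0], [0, 0, 0, 0, 0, 0, 0]]]}}

```text
t: 15.25
tcp_pos: [0.4734, -0.317, 0.0118]
tcp_rot: [0.754, 0.657, 0.0, 0.0]
ft_force: [-0.0, 0.3, 0.4]
opening: -0.0001
finger_force: 0.3
```

Call:
{"method": "move_arm", "body": {"motion": [[[0, 0.7, 0, 0, 0, 0, 0], [0, 0.7, 0, 0, 0, 0, 0], [0, 0, 0, 0, 0, 0, 0]]]}}

```text
t: 15.55
tcp_pos: [0.4745, -0.317, 0.0118]
tcp_rot: [0.754, 0.657, -0.0, -0.0]
ft_force: [-2.1, 0.6, 1.3]
opening: -0.0005
finger_force: 0.8
```

```bash
python3 st.py
```

```text
t 15.55 gauge mm [-43.68  -1.87  11.78] F [-2.12  0.35  1.27] open -0.0005 ff 0.7790612429380417
```

Call:
{"method": "move_arm", "body": {"motion": [[[0, 0.7, 0, 0, 0, 0, 0], [0, 0.7, 0, 0, 0, 0, 0], [0, 0, 0, 0, 0, 0, 0]]]}}

```text
t: 15.85
tcp_pos: [0.4759, -0.3172, 0.0117]
tcp_rot: [0.754, 0.657, -0.0, -0.0]
ft_force: [-2.1, 1.5, 2.1]
opening: -0.0001
finger_force: 1.0
```

Call:
{"method": "move_arm", "body": {"motion": [[[0, 0.5, 0, 0, 0, 0, 0], [0, 0.5, 0, 0, 0, 0, 0], [0, 0, 0, 0, 0, 0, 0]]]}}

```text
t: 16.15
tcp_pos: [0.4771, -0.3174, 0.0117]
tcp_rot: [0.754, 0.657, 0.0, 0.0]
ft_force: [-3.0, 0.6, 0.6]
opening: -0.0
finger_force: 1.0
```

```bash
python3 st.py
```

```text
t 16.15 gauge mm [-41.06  -1.89  11.75] F [-3.08  0.2   0.65] open -0.0 ff 0.9735484421253204
```

Call:
{"method": "move_arm", "body": {"motion": [[[0, 0.5, 0, 0, 0, 0, 0], [0, 0.5, 0, 0, 0, 0, 0], [0, 0, 0, 0, 0, 0, 0]]]}}

```text
t: 16.45
tcp_pos: [0.4775, -0.3175, 0.0117]
tcp_rot: [0.754, 0.657, -0.0, -0.001]
ft_force: [-3.5, 1.2, 2.5]
opening: -0.0
finger_force: 2.0
```

Call:
{"method": "move_arm", "body": {"motion": [[[0, 0.5, 0, 0, 0, 0, 0], [0, 0.5, 0, 0, 0, 0, 0], [0, 0, 0, 0, 0, 0, 0]]]}}

```text
t: 16.75
tcp_pos: [0.4778, -0.3174, 0.0117]
tcp_rot: [0.754, 0.657, -0.001, -0.001]
ft_force: [-6.3, 0.5, 3.4]
opening: -0.0002
finger_force: 3.0
```

Call:
{"method": "move_arm", "body": {"motion": [[[0, 0.5, 0, 0, 0, 0, 0], [0, 0.5, 0, 0, 0, 0, 0], [0, 0, 0, 0, 0, 0, 0]]]}}

```text
t: 17.05
tcp_pos: [0.4779, -0.3174, 0.0116]
tcp_rot: [0.754, 0.657, -0.001, -0.002]
ft_force: [-7.9, 0.7, 5.7]
opening: 0.0
finger_force: 4.1
```

```bash
python3 st.py
```

```text
t 17.05 gauge mm [-40.2   -1.77  11.61] F [-7.9  -0.37  5.66] open 0.0 ff 4.061609800992301
```

Call:
{"method": "move_arm", "body": {"motion": [[[0, 0.5, 0, 0, 0, 0, 0], [0, 0.5, 0, 0, 0, 0, 0], [0, 0, 0, 0, 0, 0, 0]]]}}

```text
t: 17.35
tcp_pos: [0.4782, -0.3174, 0.0116]
tcp_rot: [0.754, 0.657, -0.002, -0.003]
ft_force: [-10.2, 1.7, 6.6]
opening: -0.0001
finger_force: 5.1
```

```bash
python3 st.py
```

```text
t 17.35 gauge mm [-40.01  -1.73  11.62] F [-10.31   0.3    6.63] open -0.0001 ff 5.112958576792153
```

Call:
{"method": "move_arm", "body": {"motion": [[[0, 0, 0, 0, 0, 0, 0], [0, 0, 0, 0, 0, 0, 0], [0, 0, 0, 0, 0, 0, 0], [0, -1, 0, 0, 0, 0, 0], [0, -1, 0, 0, 0, 0, 0], [0, -1, 0, 0, 0, 0, 0], [0, -2, 0, 0, 0, 0, 0], [0, -3, 0, 0, 0, 0, 0], [0, -4, 0, 0, 0, 0, 0], [0, -2, -5, 0, 0, 0, 0], [0, 0, -30, 0, 0, 0, 0], [0, 0, -40, 0, 0, 0, 0], [0, 0, -20, 0, 0, 0, 0], [0, 0, 0, 0, 0, 0, 0]]]}}

```text
t: 18.75
tcp_pos: [0.4701, -0.3185, 0.1112]
tcp_rot: [0.754, 0.657, 0.001, 0.005]
ft_force: [1.4, -0.8, -0.2]
opening: 0.0003
finger_force: 0.0
```

```bash
python3 st.py 76 1 100 90; python3 st.py 76 1 100 -90|tail -1; python3 - <<'E'
import sys;sys.argv=["x"]
exec(open("st.py").read())
print(s["qpos"].round(2))
def gf(n,uv,z):return (gv(ray(n,uv,z)-[G[0],G[1],0])*1e3).round(1)
im=arm.get_image("side");hsv=cv2.cvtColor(im,cv2.COLOR_RGB2HSV)
# stone mask: warm pale
for y in (212,216,220,224):print(y,[tuple(hsv[y,x]) for x in range(280,335,9)])
print([gf("side",(235+x/6,185+220/6),.018) for x in (358,552)])
E
```

```text
t 18.75 gauge mm [-47.87  -3.91 111.25] F [ 1.46 -0.6  -0.15] open 0.0003 ff 0.0
dtool mm [  4.9 123.8  12.3] rot deg [  0.16   0.59 -89.97]
dtool mm [  4.9 123.8  12.3] rot deg [ 0.59 -0.16 90.03]
t 18.75 gauge mm [-47.87  -3.91 111.25] F [ 1.46 -0.6  -0.15] open 0.0003 ff 0.0
[-0.67  0.34  1.86  0.    0.93 -0.53]
212 [(np.uint8(173), np.uint8(4), np.uint8(232)), (np.uint8(90), np.uint8(3), np.uint8(188)), (np.uint8(30), np.uint8(7), np.uint8(145)), (np.uint8(20), np.uint8(12), np.uint8(186)), (np.uint8(90), np.uint8(3), np.uint8(159)), (np.uint8(100), np.uint8(5), np.uint8(158)), (np.uint8(105), np.uint8(3), np.uint8(158))]
216 [(np.uint8(173), np.uint8(4), np.uint8(233)), (np.uint8(24), np.uint8(13), np.uint8(193)), (np.uint8(21), np.uint8(17), np.uint8(206)), (np.uint8(20), np.uint8(19), np.uint8(205)), (np.uint8(18), np.uint8(14), np.uint8(183)), (np.uint8(170), np.uint8(5), np.uint8(164)), (np.uint8(173), np.uint8(6), np.uint8(165))]
220 [(np.uint8(168), np.uint8(5), np.uint8(233)), (np.uint8(21), np.uint8(17), np.uint8(205)), (np.uint8(22), np.uint8(18), np.uint8(208)), (np.uint8(21), np.uint8(17), np.uint8(207)), (np.uint8(20), np.uint8(19), np.uint8(204)), (np.uint8(173), np.uint8(4), np.uint8(231)), (np.uint8(173), np.uint8(5), np.uint8(195))]
224 [(np.uint8(173), np.uint8(5), np.uint8(209)), (np.uint8(21), np.uint8(17), np.uint8(208)), (np.uint8(21), np.uint8(17), np.uint8(208)), (np.uint8(20), np.uint8(18), np.uint8(207)), (np.uint8(21), np.uint8(18), np.uint8(204)), (np.uint8(168), np.uint8(5), np.uint8(234)), (np.uint8(173), np.uint8(4), np.uint8(234))]
[array([10.7,  2.1, 18. ]), array([-47.1,  -0.9,  18. ])]
```

Call:
{"method": "move_arm", "body": {"motion": [[[1, 25, 0, 0, 0, 0, 1], [1, 25, 0, 0, 0, 0, 1], [1, 25, 0, 0, 0, 0, 1], [1, 25, 0, 0, 0, 0, 1], [1, 24, 0, 0, 0, 0, 1], [0, 0, 0, 0, 0, 8.18, 0.6], [0, 0, 0, 0, 0, 8.18, 0.6], [0, 0, 0, 0, 0, 8.18, 0.6], [0, 0, 0, 0, 0, 8.18, 0.6], [0, 0, 0, 0, 0, 8.18, 0.6], [0, 0, 0, 0, 0, 8.18, 0.6], [0, 0, 0, 0, 0, 8.18, 0.6], [0, 0, 0, 0, 0, 8.18, 0.6], [0, 0, 0, 0, 0, 8.18, 0.6], [0, 0, 0, 0, 0, 8.18, 0.6], [0, 0, 0, 0, 0, 8.18, 0.6], [0, 0, 0, 0, 0, 0, 0.6], [0, 0, 0, 0, 0, 0, 0.6]]]}}

```text
t: 20.6
tcp_pos: [0.5897, -0.3277, 0.1051]
tcp_rot: [0.998, -0.067, -0.001, -0.001]
ft_force: [0.1, -0.7, 0.2]
opening: 0.0514
finger_force: 0.0
```

```bash
python3 st.py 77 0.5 33 -90; python3 - <<'E'
import sys;sys.argv=["x"]
exec(open("st.py").read())
def gf(n,uv,z):return (gv(ray(n,uv,z)-[G[0],G[1],0])*1e3).round(1)
im=arm.get_image("side");hsv=cv2.cvtColor(im,cv2.COLOR_RGB2HSV).astype(int)
m=((hsv[:,:,0]>14)&(hsv[:,:,0]<30)&(hsv[:,:,1]>11)&(hsv[:,:,1]<30)&(hsv[:,:,2]>190)).astype(np.uint8)
m[:195]=0;m[245:]=0;m[:,:265]=0;m[:,345:]=0
m=cv2.morphologyEx(m,cv2.MORPH_OPEN,np.ones((3,3)))
c=max(cv2.findContours(m,0,1)[0],key=cv2.contourArea)[:,0];print(cv2.boundingRect(c))
P=np.array([gf("side",p,.018)[:2] for p in c]);print("stone gauge bbox",P.min(0),P.max(0),cv2.minEnclosingCircle(P.astype(np.float32)))
m=((hsv[:,:,1]>110)&(hsv[:,:,0]>12)&(hsv[:,:,0]<30)&(hsv[:,:,2]>120)).astype(np.uint8);m[:210]=0;m[245:]=0;m[:,:235]=0;m[:,285:]=0
v,u=np.nonzero(m);print("cursor px",u.min(),u.max(),v.min(),v.max(),gf("side",(u.max()+.5,222),.02))
E
```

```text
t 20.6 gauge mm [ 71.88   3.52 105.11] F [ 0.2  -0.65  0.17] open 0.0514 ff 0.0
dtool mm [ 5.3  3.1 72.1] rot deg [-0.06  0.13  0.22]
t 20.6 gauge mm [ 71.88   3.52 105.11] F [ 0.2  -0.65  0.17] open 0.0514 ff 0.0
(286, 213, 33, 19)Traceback (most recent call last):
  File "<stdin>", line 9, in <module>
  File "<stdin>", line 3, in gf
  File "<string>", line 3, in gv
ValueError: setting an array element with a sequence. The requested array has an inhomogeneous shape after 1 dimensions. The detected shape was (3,) + inhomogeneous part.
```

```bash
cat > look.py <<'E'
import sys;sys.argv=["x"]
exec(open("st.py").read())
def gf(n,uv,z):return (gv(ray(n,uv,z)-[G[0],G[1],0])*1e3).round(1)
im=arm.get_image("side");hsv=cv2.cvtColor(im,cv2.COLOR_RGB2HSV).astype(int)
m=((hsv[:,:,0]>14)&(hsv[:,:,0]<30)&(hsv[:,:,1]>11)&(hsv[:,:,1]<30)&(hsv[:,:,2]>190)).astype(np.uint8)
m[:195]=0;m[245:]=0;m[:,:265]=0;m[:,345:]=0
m=cv2.morphologyEx(m,cv2.MORPH_OPEN,np.ones((3,3)))
k=max(cv2.findContours(m,0,1)[0],key=cv2.contourArea)[:,0];print(cv2.boundingRect(k))
P=np.array([gf("side",p,.018)[:2] for p in k]);print("stone gauge bbox",P.min(0),P.max(0),cv2.minEnclosingCircle(P.astype(np.float32)))
m=((hsv[:,:,1]>110)&(hsv[:,:,0]>12)&(hsv[:,:,0]<30)&(hsv[:,:,2]>120)).astype(np.uint8);m[:210]=0;m[245:]=0;m[:,:235]=0;m[:,300:]=0
v,u=np.nonzero(m);print("cursor px",u.min(),u.max(),v.min(),v.max(),gf("side",(u.max()+.5,222),.02))
E
python3 look.py
```

```text
t 20.65 gauge mm [ 72.1    3.42 105.47] F [-0.18 -0.01  0.84] open 0.0515 ff 0.0
(286, 213, 33, 19)
stone gauge bbox [-31.6 -25.4] [27.1 28.4] ((-2.1198742389678955, 1.5028525590896606), 29.934829711914062)
cursor px 253 260 222 224 [71.1  8.8 20. ]
```

Call:
{"method": "move_arm", "body": {"motion": [[[7, 3, 10, 0, 0, 0, 0.6], [0, 0, 20, 0, 0, 0, 0.6], [0, 0, 20, 0, 0, 0, 0.6], [0, 0, 15, 0, 0, 0, 0.6], [0, 0, 7, 0, 0, 0, 0.6], [0, 0, 0, 0, 0, 0, 0.6], [0, 0, 0, 0, 0, 0, 0.6]]], "squeeze": 20}}

```text
t: 21.4
tcp_pos: [0.5976, -0.3325, 0.0351]
tcp_rot: [0.998, -0.069, 0.0, 0.0]
ft_force: [-0.0, 0.7, 0.1]
opening: 0.051
finger_force: 0.0
```

```bash
python3 st.py
```

```text
t 21.4 gauge mm [80.37 -0.13 35.13] F [-0.09  0.67  0.11] open 0.051 ff 0.0
```

Call:
{"method": "move_arm", "body": {"motion": [[[0, 0, 0, 0, 0, 0, 0.3], [0, 0, 0, 0, 0, 0, 0], [0, 0, 0, 0, 0, 0, 0], [0, 0, 0, 0, 0, 0, 0], [0, 0, 0, 0, 0, 0, 0], [0, 0, 0, 0, 0, 0, 0], [0, 0, 0, 0, 0, 0, 0]]], "squeeze": 20}}

```text
t: 22.1
tcp_pos: [0.5978, -0.332, 0.0359]
tcp_rot: [0.998, -0.069, 0.001, 0.0]
ft_force: [-0.1, 3.1, 5.3]
opening: 0.0115
finger_force: 23.3
```

```bash
python3 st.py; python3 - <<'E'
import sys;sys.argv=["x"]
exec(open("st.py").read())
def gf(n,uv,z):return (gv(ray(n,uv,z)-[G[0],G[1],0])*1e3).round(1)
print("face",gf("side",(235+213/6,185+228/6),.013),gf("side",(235+213/6,185+205/6),.02))
E
```

```text
t 22.1 gauge mm [80.53  0.32 35.88] F [-0.53  3.05  5.29] open 0.0115 ff 23.310315012931824
t 22.1 gauge mm [80.53  0.32 35.88] F [-0.53  3.05  5.29] open 0.0115 ff 23.310315012931824
face [54.7  1.8 13. ] [54.5 -0.4 20. ]
```

Call:
{"method": "move_arm", "body": {"motion": [[[0, -0.5, -0.8, 0, 0, 0, 0], [-1, 0, 0, 0, 0, 0, 0], [-2, 0, 0, 0, 0, 0, 0], [-2, 0, 0, 0, 0, 0, 0], [-2, 0, 0, 0, 0, 0, 0], [-2, 0, 0, 0, 0, 0, 0], [-2, 0, 0, 0, 0, 0, 0], [-2, 0, 0, 0, 0, 0, 0], [-2, 0, 0, 0, 0, 0, 0], [-1, 0, 0, 0, 0, 0, 0], [0, 0, 0, 0, 0, 0, 0]]]}}

```text
t: 23.2
tcp_pos: [0.5812, -0.3297, 0.0359]
tcp_rot: [0.998, -0.069, -0.0, 0.0]
ft_force: [0.1, -0.3, 4.2]
opening: 0.0119
finger_force: 23.3
```

```bash
python3 st.py
```

```text
t 23.2 gauge mm [63.74  0.33 35.87] F [ 0.16 -0.28  4.16] open 0.0119 ff 23.287077248096466
```

```bash
cat > av.py <<'E'
import sys;sys.argv=["x"]
exec(open("st.py").read())
F=[];X=[]
for i in range(8):
    arm.get_image("side");q=arm.read_state();F.append(gv(q["ft_force"]));X.append((gv(q["tcp_pos"]-[G[0],G[1],0])*1e3))
print("avg F",np.mean(F,0).round(2),"sd",np.std(F,0).round(2),"X",np.mean(X,0).round(2),"t",q["t"])
E
python3 av.py
```

```text
t 23.2 gauge mm [63.74  0.33 35.87] F [ 0.16 -0.28  4.16] open 0.0119 ff 23.287077248096466
avg F [ 0.08 -0.23  5.6 ] sd [0.44 0.46 0.56] X [63.77  0.33 35.89] t 23.6
```

Call:
{"method": "move_arm", "body": {"motion": [[[-1, 0, 0, 0, 0, 0, 0], [-1, 0, 0, 0, 0, 0, 0], [-1, 0, 0, 0, 0, 0, 0], [0, 0, 0, 0, 0, 0, 0]]]}}

```text
t: 24.0
tcp_pos: [0.5784, -0.3293, 0.0359]
tcp_rot: [0.998, -0.069, 0.0, 0.0]
ft_force: [1.9, -0.6, 5.7]
opening: 0.0117
finger_force: 23.3
```

```bash
python3 av.py
```

```text
t 24.0 gauge mm [60.9   0.34 35.87] F [ 1.98 -0.32  5.74] open 0.0117 ff 23.309053480625153
avg F [1.   0.34 5.55] sd [0.48 0.6  0.45] X [60.91  0.33 35.88] t 24.4
```

Call:
{"method": "move_arm", "body": {"motion": [[[-0.5, 0, 0, 0, 0, 0, 0], [-0.5, 0, 0, 0, 0, 0, 0], [-0.5, 0, 0, 0, 0, 0, 0], [0, 0, 0, 0, 0, 0, 0]]]}}

```text
t: 24.8
tcp_pos: [0.577, -0.3291, 0.0359]
tcp_rot: [0.998, -0.069, 0.0, 0.0]
ft_force: [0.8, -0.6, 5.7]
opening: 0.0119
finger_force: 23.3
```

```bash
python3 av.py
```

```text
t 24.8 gauge mm [59.51  0.33 35.9 ] F [ 0.85 -0.48  5.74] open 0.0119 ff 23.305172324180603
avg F [ 0.87 -0.2   4.93] sd [0.58 0.43 0.52] X [59.5   0.34 35.87] t 25.2
```

Call:
{"method": "move_arm", "body": {"motion": [[[-0.5, 0, 0, 0, 0, 0, 0], [-0.5, 0, 0, 0, 0, 0, 0], [0, 0, 0, 0, 0, 0, 0]]]}}

```text
t: 25.5
tcp_pos: [0.576, -0.329, 0.0359]
tcp_rot: [0.998, -0.069, 0.0, 0.0]
ft_force: [1.2, -0.5, 5.1]
opening: 0.0116
finger_force: 23.3
```

```bash
python3 av.py; python3 - <<'E'
from h import *
a=cv2.resize(arm.get_image("side")[200:240,240:330],None,fx=8,fy=8,interpolation=cv2.INTER_CUBIC)
cv2.imwrite("pics/c7.png",a[:,:,::-1])
E
```

```text
t 25.5 gauge mm [58.48  0.33 35.87] F [ 1.22 -0.35  5.14] open 0.0116 ff 23.29273134469986
avg F [0.92 0.12 4.95] sd [0.4  0.31 0.54] X [58.52  0.32 35.89] t 25.9
```

View pics/c7.png

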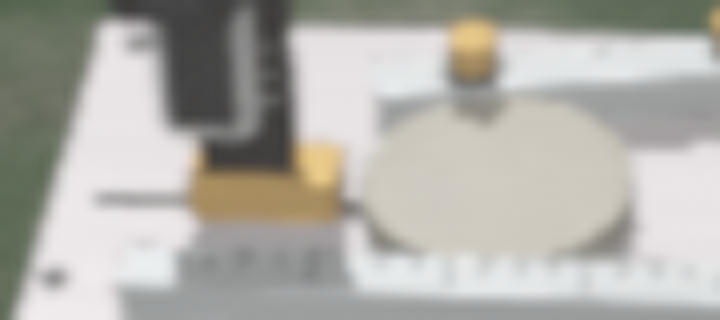

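The cursor's front edge (px 343) is still short of the stone's leading edge (px 363), a gap of about 4 mm. I creep on.

Call:
{"method": "move_arm", "body": {"motion": [[[-0.5, 0, 0, 0, 0, 0, 0], [-0.5, 0, 0, 0, 0, 0, 0], [-0.5, 0, 0, 0, 0, 0, 0], [-0.5, 0, 0, 0, 0, 0, 0], [0, 0, 0, 0, 0, 0, 0]]]}}

```text
t: 26.45
tcp_pos: [0.574, -0.3287, 0.0359]
tcp_rot: [0.998, -0.069, 0.0, 0.0]
ft_force: [0.7, 0.6, 5.2]
opening: 0.0115
finger_force: 23.3
```

```bash
python3 av.py
```

```text
t 26.45 gauge mm [56.5   0.32 35.89] F [0.59 0.68 5.18] open 0.0115 ff 23.290372788906097
avg F [1.   0.07 5.32] sd [0.38 0.52 0.45] X [56.51  0.32 35.89] t 26.85
```

Call:
{"method": "move_arm", "body": {"motion": [[[-0.5, 0, 0, 0, 0, 0, 0], [0, 0, 0, 0, 0, 0, 0]]]}}

```text
t: 27.05
tcp_pos: [0.5736, -0.3286, 0.0359]
tcp_rot: [0.998, -0.069, 0.0, 0.0]
ft_force: [0.1, -0.1, 4.3]
opening: 0.012
finger_force: 23.3
```

```bash
python3 av.py|tail -1
```

```text
avg F [ 1.14 -0.1   5.56] sd [0.43 0.51 0.24] X [56.03  0.32 35.88] t 27.45
```

Call:
{"method": "move_arm", "body": {"motion": [[[-0.5, 0, 0, 0, 0, 0, 0], [0, 0, 0, 0, 0, 0, 0]]]}}

```text
t: 27.65
tcp_pos: [0.5731, -0.3286, 0.0359]
tcp_rot: [0.998, -0.069, 0.0, 0.0]
ft_force: [1.4, 0.6, 4.8]
opening: 0.0114
finger_force: 23.3
```

```bash
python3 av.py|tail -1
```

```text
avg F [0.75 0.05 5.52] sd [0.41 0.42 0.44] X [55.54  0.33 35.89] t 28.05
```

Call:
{"method": "move_arm", "body": {"motion": [[[-0.4, 0, 0, 0, 0, 0, 0], [0, 0, 0, 0, 0, 0, 0]]]}}

```text
t: 28.25
tcp_pos: [0.5727, -0.3285, 0.0359]
tcp_rot: [0.998, -0.069, 0.0, 0.0]
ft_force: [0.2, -0.6, 5.6]
opening: 0.0115
finger_force: 23.3
```

```bash
python3 av.py|tail -1
```

```text
avg F [ 1.03 -0.    5.12] sd [0.37 0.47 0.38] X [55.15  0.32 35.89] t 28.65
```

Call:
{"method": "move_arm", "body": {"motion": [[[-0.4, 0, 0, 0, 0, 0, 0], [0, 0, 0, 0, 0, 0, 0]]]}}

```text
t: 28.85
tcp_pos: [0.5723, -0.3285, 0.0359]
tcp_rot: [0.998, -0.069, 0.0, 0.0]
ft_force: [0.7, -0.3, 5.7]
opening: 0.012
finger_force: 23.3
```

```bash
python3 av.py|tail -1
```

```text
avg F [1.01 0.15 5.17] sd [0.63 0.61 0.34] X [54.74  0.33 35.88] t 29.25
```

Call:
{"method": "move_arm", "body": {"motion": [[[-0.4, 0, 0, 0, 0, 0, 0], [0, 0, 0, 0, 0, 0, 0]]]}}

```text
t: 29.45
tcp_pos: [0.5719, -0.3284, 0.0359]
tcp_rot: [0.998, -0.069, 0.0, 0.0]
ft_force: [1.0, 0.7, 4.5]
opening: 0.0114
finger_force: 23.3
```

```bash
python3 av.py|tail -1
```

```text
avg F [1.12 0.03 5.13] sd [0.26 0.4  0.4 ] X [54.35  0.32 35.88] t 29.85
```

Call:
{"method": "move_arm", "body": {"motion": [[[-0.4, 0, 0, 0, 0, 0, 0], [0, 0, 0, 0, 0, 0, 0]]]}}

```text
t: 30.05
tcp_pos: [0.5716, -0.3283, 0.0359]
tcp_rot: [0.998, -0.069, 0.0, 0.0]
ft_force: [0.5, -0.1, 5.1]
opening: 0.0117
finger_force: 23.2
```

```bash
python3 av.py|tail -1; python3 -c "
from h import *
h=cv2.cvtColor(arm.get_image('side'),cv2.COLOR_RGB2HSV)
for r in (222,223,224,225):print(r,h[r,278:292,1],h[r,278:292,2])"
```

```text
avg F [ 1.37 -0.32  5.03] sd [0.56 0.42 0.29] X [54.1   0.32 35.89] t 30.45
222 [104 105 106 103 102 100  80  36  19  17  17  17  16  17] [150 165 199 223 228 222 205 191 200 206 207 206 206 206]
223 [107 107 107 107 106 101  71  32  19  17  17  16  17  16] [164 167 178 189 193 190 182 186 201 207 207 206 206 206]
224 [107 107 106 106 107 101  71  30  18  16  17  17  17  16] [167 167 168 168 170 169 165 179 200 207 208 208 207 206]
225 [107 106 106 107 105 104  75  32  18  17  17  17  17  17] [167 166 166 167 167 165 159 170 195 206 208 208 207 207]
```

Call:
{"method": "move_arm", "body": {"motion": [[[-0.4, 0, 0, 0, 0, 0, 0], [0, 0, 0, 0, 0, 0, 0]]]}}

```text
t: 30.7
tcp_pos: [0.5716, -0.3284, 0.0359]
tcp_rot: [0.998, -0.069, 0.001, 0.0]
ft_force: [3.2, -0.8, 4.4]
opening: 0.0114
finger_force: 23.2
```

```bash
python3 av.py|tail -1
```

```text
avg F [ 3.66 -0.31  4.71] sd [0.43 0.43 0.53] X [54.04  0.33 35.91] t 31.1
```

The last step moved only 0.06 mm and the force rose, so the cursor is touching. I relax the push, let go and retreat upward.

Call:
{"method": "move_arm", "body": {"motion": [[[0.4, 0, 0, 0, 0, 0, 0], [0, 0, 0, 0, 0, 0, 0]]]}}

```text
t: 31.3
tcp_pos: [0.5716, -0.3284, 0.0359]
tcp_rot: [0.998, -0.069, 0.0, 0.0]
ft_force: [3.5, -0.8, 5.1]
opening: 0.0117
finger_force: 23.4
```

```bash
python3 av.py|tail -1
```

```text
avg F [ 3.26 -0.75  5.49] sd [0.6  0.44 0.34] X [54.02  0.33 35.88] t 31.7
```

Call:
{"method": "move_arm", "body": {"motion": [[[0, 0, 0, 0, 0, 0, 0.2], [0, 0, 0, 0, 0, 0, 0.3], [0, 0, 0, 0, 0, 0, 0.5], [0, 0, 0, 0, 0, 0, 0.6], [0, 0, 0, 0, 0, 0, 0.6], [0, 0, -5, 0, 0, 0, 0.6], [0, 0, -20, 0, 0, 0, 0.6], [0, 0, -40, 0, 0, 0, 0.6], [0, 0, -40, 0, 0, 0, 0.6], [0, 0, 0, 0, 0, 0, 0.6], [0, 0, 0, 0, 0, 0, 0.6]]]}}

```text
t: 32.8
tcp_pos: [0.5725, -0.3288, 0.143]
tcp_rot: [0.998, -0.069, 0.002, 0.001]
ft_force: [-0.1, -0.2, -1.1]
opening: 0.0513
finger_force: 0.0
```

```bash
python3 look.py; python3 -c "
from h import *
h=cv2.cvtColor(arm.get_image('side'),cv2.COLOR_RGB2HSV)
for r in (222,223,224,225):print(r,h[r,278:292,1],h[r,278:292,2])"
```

```text
t 32.8 gauge mm [5.4990e+01 2.0000e-02 1.4302e+02] F [-0.07 -0.24 -1.12] open 0.0513 ff 0.0
(286, 213, 33, 19)
stone gauge bbox [-31.6 -25.4] [27.5 28.5] ((-1.7372359037399292, 0.6074403524398804), 30.478025436401367)
222 [101 105 106 103 101  99  80  36  19  17  17  17  17  17] [151 165 199 222 227 222 205 191 200 206 206 206 206 206]
223 [104 105 106 105 104  99  71  30  18  16  16  17  17  17] [164 168 178 189 193 190 182 186 200 206 206 206 206 206]
224 [105 105 105 106 105 101  71  30  19  17  17  17  16  17] [167 167 168 169 170 169 166 179 200 207 208 207 206 206]
225 [104 104 104 104 104 102  75  32  18  17  18  17  17  16] [166 166 166 166 166 165 159 170 195 206 208 207 206 206]Traceback (most recent call last):
  File "look.py", line 11, in <module>
    v,u=np.nonzero(m);print("cursor px",u.min(),u.max(),v.min(),v.max(),gf("side",(u.max()+.5,222),.02))
                                        ~~~~~^^
    return umr_minimum(a, axis, None, out, keepdims, initial, where)
ValueError: zero-size array to reduction operation minimum which has no identity
```

The stone's outline is unchanged at pixel box (286,213,33,19). The cursor's edge still abuts it after release, so I hand in.

```bash
python3 -c "
from rig import arm
print(arm.sign_off())"
```

```text
the job is handed in; nothing more can be done
None
```

I wedged the stone with about a 10 N push, brought the cursor up until it touched the stone, left both in place and handed the job in at about 33 s; no verdict came back.

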